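Restock the carton lane: older stock forward, new stock behind

TASK

Restock the yellow cartons in the two-lane tray: first bring the older yellow carton forward in its own lane until it is up against the tray's front stop, then take the new yellow carton from the counter and stand it in the same lane close behind the older one, a finger's width away at most. Both must end upright and fully down on the lane floor between its guide rails; do not tip a yellow carton over on the way, and leave the till roll in the other lane and the cream pot where they stand.

Things in the scene. Friction and masses are not known exactly. Their poses are not given: they have to be found in the camera images.
- stock_tray: Fixed white tray, 200 mm deep (x) by 174 mm wide (y), yaw up to 0.3 rad either way, with two lanes along its x. Origin: centre of its underside, on the counter; +x to the tray's back (away from the robot), +y to its left. Lane floors 6 mm above the counter. Aluminium guide rails 4 mm thick, tops 22 mm above the counter; blue front stop, top 26 mm, and blue back lip, top 16 mm above the counter.
- left_stop (a point): Point on the left lane's centre line (y = +50 mm in the tray's frame), on the lane floor, at the inner face of the front stop (tray x = -95 mm). The lane is 53 mm wide between its rails and runs 190 mm from here along the tray's +x to the back lip.
- right_stop (a point): The same point of the right lane (y = -50 mm in the tray's frame).
- older_mid (a point): Centre (half-way up) of the older yellow carton, which stands in the rear part of one of the lanes (either one). Carton 45 mm (its x) by 60 mm (its y) by 115 mm high (z), 0.12 kg; in the lane its narrow 45 mm lies across the lane and its own +y points to the tray's back.
- new_mid (a point): Centre (half-way up) of the new yellow carton, the same size and look as the older one: 45 mm (its x) by 60 mm (its y) by 115 mm high (z). It stands upright on the bare counter to the left or to the right of the tray, turned anyhow. It may go into the lane either way round; only its 45 mm side fits across the lane.
- roll_mid (a point): Centre (half-way up) of the other product, a white till roll standing upright in the rear part of the other lane: 44 mm diameter, 79 mm high. To be left alone.
- cream_mid (a point): Centre (half-way up) of a cream-coloured round pot with a lid, 90 mm diameter, 32 mm high, lying flat on the counter on the side of the tray where the new carton is not. To be left alone.
Not all that is in view belongs to the job. What is shaped like the part that bears new_mid but blue or purple is not meant.

How it is judged:
On the way, in this order (a step that is already met when the one before it is completed fails the run):
1. the older yellow carton stands up against the front stop of its lane (x of older_mid in the frame of stock_tray between -0.07 and -0.057 m and angle between older_mid's own z axis and vertical below 0.08 rad and height (world z) of older_mid below 0.068 m and (y of older_mid in the frame of stock_tray between 0.04 and 0.06 m or y of older_mid in the frame of stock_tray between -0.06 and -0.04 m)), for 0.2 s.
2. the new yellow carton stands in the same lane close behind the older one (y of new_mid in the frame of older_mid between 0.055 and 0.075 m and x of new_mid in the frame of older_mid between -0.015 and 0.015 m and angle between new_mid's own z axis and vertical below 0.08 rad and height (world z) of new_mid below 0.068 m), for 0.2 s.
At the end, for the whole second after the job is handed in: The older yellow carton stands upright (within 0.08 rad) on the lane floor with its front within 8 mm of the front stop, and the new yellow carton stands upright (within 0.08 rad) on the floor of the same lane behind it, with at most 15 mm between the two (all of step 1 and all of step 2); the robot touches nothing.
It fails at once if the till roll is moved by more than 12 mm (distance of roll_mid from where it was at the start of the episode above 0.012 m).
It fails at once if the cream pot is moved by more than 15 mm (distance of cream_mid from where it was at the start of the episode above 0.015 m).
It fails at once if a yellow carton is tipped over (by more than 0.6 rad) (angle between any of older_mid, new_mid's own z axis and vertical above 0.6 rad).
It also fails if it takes over 72 s, if anything falls off the work surface, if the arm or the gripper's body presses on something with over 40 N, if the wrist force passes 120 N, or if a joint passes its speed limit or range.

ROBOT

A 7-joint arm with a two-finger parallel gripper is mounted at the origin on a cart in front of the work surface, level with it; the furniture and walls round the work are solid. World frame = base frame: x ahead of the robot, y to its left, z up, the work surface at z = 0. Lengths are in m, angles in rad, forces in N, time in s.
With the tool pointing down it reaches from about 0.375 to 0.925 m from the base axis. Payload 3.1 kg.
Tool frame: the origin (TCP) lies between the finger pads; the fingertips stand 19 mm ahead of it and the grasp point (between the pads) is the TCP; z points along the fingers, y is the direction in which the jaws open and shut (so a half turn about z gives the same grasp; the last joint's range is limited). The gripper opens to 85 mm and grips with 20 to 120 N. Pads are 22 mm wide; open, the fingers measure 114 mm over their backs; the gripper's body (76 mm by 85 mm) begins 54 mm behind the grasp point. The pads swing forward as they close: fully open they stand 13 mm farther back than shut.
Start: joints at [1.132, 0.383, 0.044, 1.598, -0.018, 1.161, -0.05], TCP at [0.217, -0.613, 0.214] pointing down, gripper open.
Joint ranges: [-2.61, 2.61], [-0.41, 2.15], [-1.48, 1.57], [0, 2.5], [-1.57, 4.71], [0.05, 1.97], [-2.85, 2.85]. Speed limits (rad/s): [2.79, 2.79, 3.14, 3.14, 3.14, 3.14, 3.14].

INTERFACE

Orientations are given as a unit quaternion [x, y, z, w].
In Python, from bench import move_ptp, movel, move_j, move_gripper, pause, inverse_kinematics, read_camera, camera_params, MotionError, sign_off, look_for, tip_of, read_time_s, read_qpos, read_joint_vel, read_effort, read_eef_pos, read_tcp_rot, read_ft_force, read_ft_torque, read_finger_gap gives the robot as it stands. Calls block until the motion is done:
- move_ptp(position, orientation): joint-space move of the TCP to a pose.
- movel(position, orientation=None, speed=0.15): straight line of the TCP; orientation=None keeps the orientation; speed is the mean speed in m/s.
- move_j(angles): joint-space move.
- move_gripper(opening, effort=None): finger opening in m; effort is the grip in N (None keeps the last); returns when the fingers have stopped.
- pause(seconds).
- inverse_kinematics(position, orientation): joint angles nearest the present ones, or None.
- read_camera(name): name is "side" or "top"; returns the picture (420x560x3 uint8, red, green, blue); there is no depth.
- camera_params(name): a dict with "K" (3x3 intrinsics, pixels), "camera_from_world" (4x4, takes a point from world to camera coordinates). Camera axes: x right, y down, z forward; pixel columns grow to the right and rows downward; lengths in m; the calibration is good to about 2 mm. A picture is of the moment at which its call begins. camera_params takes no time and is no camera call.
A pose or a line that the arm cannot do raises MotionError and nothing moves.
- sign_off(): hands the job in, once; it reports no verdict.
Trained networks look in the newest picture that a camera, given by its name, has taken for a name from the list of things; names that differ only in an ending like _2 or _b are one class to them, and where a whole thing is asked for, a point or a joint stands for the part that bears it (a point fixed in the world has none). Each returns a list of dicts, best first, with "confidence" (0 to 1); they miss things now and then, are a little off and sometimes report something else, mostly with a low value. They report only what shows in the picture. A call takes as long as a camera call. They do not tell look-alikes from the thing itself.
- look_for(camera, name): "at" ([column, row] in pixels, amid what is visible of it).
- tip_of(camera, name): "at" ([column, row] in pixels: a listed point, or the origin of a listed thing).
Readings, each from a call of its own:
- read_time_s(): time.
- read_qpos(): joint angles.
- read_joint_vel(): joint speeds.
- read_effort(): joint torques, N m.
- read_eef_pos(): TCP position.
- read_tcp_rot(): TCP orientation.
- read_ft_force(): force on the tool from outside, world axes, zero at the start.
- read_ft_torque(): the same for the moment, N m.
- read_finger_gap(): finger opening in m.
Only numpy, scipy, OpenCV 4.12 (cv2) and the standard library are available. Lean on these libraries where they do the work, as an engineer would, in place of code of your own. Each camera call takes 0.05 s, during which the arm holds its last target. There are 200 camera calls.

## Working session

There is one attempt and no reset: what is moved stays moved. The work goes in short steps, each a Python script; the robot and the scene stay as the last script left them, time stands still between calls to the robot, and variables do not carry over. Pictures are saved under pics/ and viewed, about 8 in all and at most 12, crops included, and the job is handed in when it is done.

```bash
mkdir -p pics; python3 - <<'E'
from bench import *
import cv2,numpy as np
ims=[]
for c in ("top","side"):
    im=read_camera(c); cv2.imwrite(f"pics/{c}0.png",im[:,:,::-1])
    p=camera_params(c); print(c,np.round(p["K"],1).tolist(),np.round(p["camera_from_world"],3).tolist())
    for n in ["stock_tray","left_stop","right_stop","older_mid","new_mid","roll_mid","cream_mid"]:
        print(n,[(np.round(d["at"],1).tolist(),round(d["confidence"],2)) for d in tip_of(c,n)[:4]])
print(read_eef_pos(),read_tcp_rot(),read_time_s(),read_finger_gap())
E
```

```text
top [[397.0, 0.0, 277.8], [0.0, 397.0, 208.2], [0.0, 0.0, 1.0]] [[0.021, -0.999, 0.023, -0.004], [-0.99, -0.025, -0.141, 0.467], [0.141, -0.02, -0.99, 1.095], [0.0, 0.0, 0.0, 1.0]]
stock_tray []
left_stop [([241.2, 211.4], 0.84)]
right_stop [([272.5, 217.7], 0.67)]
older_mid [([249.2, 154.3], 0.9)]
new_mid [([187.2, 246.4], 0.87), ([148.4, 181.1], 0.87), ([178.5, 208.9], 0.62), ([140.2, 229.7], 0.58)]
roll_mid [([277.1, 176.6], 0.51)]
cream_mid [([371.5, 199.4], 0.8), ([263.1, 181.6], 0.36)]
side [[426.3, 0.0, 276.5], [0.0, 426.3, 215.0], [0.0, 0.0, 1.0]] [[0.216, 0.976, 0.017, -0.131], [0.755, -0.156, -0.637, -0.292], [-0.619, 0.151, -0.771, 1.595], [0.0, 0.0, 0.0, 1.0]]
stock_tray [([286.9, 254.6], 0.77)]
left_stop [([301.4, 226.0], 0.87)]
right_stop [([270.8, 225.0], 0.97), ([287.0, 252.6], 0.33)]
older_mid [([309.3, 253.1], 0.77)]
new_mid [([391.3, 217.6], 0.97), ([335.8, 186.0], 0.87), ([380.4, 187.8], 0.71), ([351.7, 204.0], 0.67)]
roll_mid [([270.3, 249.3], 0.6), ([308.1, 254.4], 0.45)]
cream_mid [([178.0, 255.8], 0.95)]
[ 0.21725977 -0.6126456   0.21420906] [9.85516046e-01 1.69582200e-01 8.45005989e-06 2.86229745e-05] 0.8 0.08555246271979355
```

View pics/top0.png

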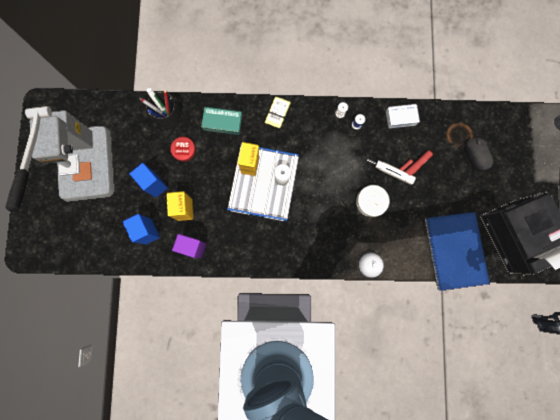

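View pics/side0.png

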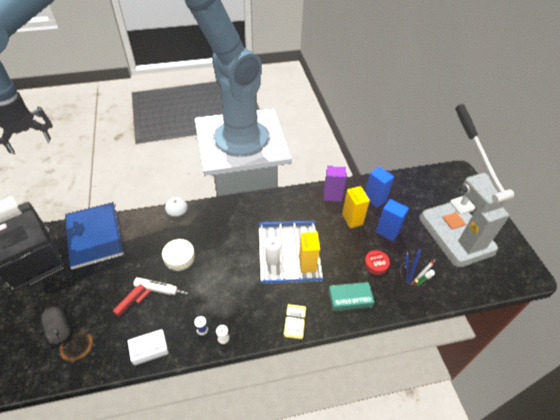

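The older carton is in the left lane, at top (249,155) and side (310,253). The roll is in the right lane and the pot is to the right of the tray. The new yellow carton is at top (179,207) and side (357,207), with blue and purple look-alikes around it. I'll fit silhouettes in both views.

```bash
cat > vis.py <<'E'
from bench import *
import cv2,numpy as np
from scipy.optimize import minimize
S=4; CAMS=("top","side")
P={c:camera_params(c) for c in CAMS}
def proj(c,X):
    T=np.array(P[c]["camera_from_world"]);K=np.array(P[c]["K"])
    q=(X@T[:3,:3].T+T[:3,3])@K.T
    return q[:,:2]/q[:,2:]
def box(x0,x1,y0,y1,z0,z1): return np.array([[x,y,z] for x in(x0,x1) for y in(y0,y1) for z in(z0,z1)])
def place(B,p):
    c,s=np.cos(p[2]),np.sin(p[2]); return B@np.array([[c,s,0],[-s,c,0],[0,0,1]])+[p[0],p[1],0]
def sil(c,boxes,p):
    m=np.zeros((420*S,560*S),np.uint8)
    for B in boxes:
        q=(proj(c,place(B,p))+.5)*S
        cv2.fillConvexPoly(m,np.round(cv2.convexHull(q.astype(np.float32))*16).astype(np.int32),1,shift=4)
    return m
def up(m): return (cv2.resize(m.astype(np.float32),None,fx=S,fy=S,interpolation=cv2.INTER_LINEAR)>.5).astype(np.uint8)
def yellow(im):
    h=cv2.cvtColor(im,cv2.COLOR_RGB2HSV); return cv2.inRange(h,(18,120,80),(32,255,255))>0
def comp(m,at,close=5):
    "hull of the blob nearest pixel at"
    m=cv2.morphologyEx(m.astype(np.uint8),cv2.MORPH_CLOSE,np.ones((close,close)))
    n,l,st,ce=cv2.connectedComponentsWithStats(m)
    k=[i for i in range(1,n) if st[i,4]>60]; return l==min(k,key=lambda i:np.hypot(*(ce[i]-at)))
def fit(boxes,masks,p0,ignore={}):
    M={c:up(m) for c,m in masks.items()}; I={c:up(ignore[c]) if c in ignore else 0*M[c] for c in M}
    R={}
    for c in M:
        ys,xs=np.where(M[c]); R[c]=(slice(max(ys.min()-80,0),ys.max()+80),slice(max(xs.min()-80,0),xs.max()+80))
    def cost(v):
        p=np.array(v)*[.01,.01,.1]; t=0
        for c in M:
            s=sil(c,boxes,p)[R[c]];m=M[c][R[c]];ok=I[c][R[c]]==0
            t+=1-((s&m)[ok].sum())/((s|m)[ok].sum())
        return t/len(M)
    best=min((minimize(cost,np.array([p0[0],p0[1],a])/[.01,.01,.1],method="Nelder-Mead",options=dict(initial_simplex=np.array([p0[0],p0[1],a])/[.01,.01,.1]+np.array([[0,0,0],[2,0,0],[0,2,0],[0,0,2]]),xatol=.01,fatol=1e-4)) for a in p0[2]),key=lambda r:r.fun)
    return best.x*[.01,.01,.1],best.fun
def ground(c,uv,z):
    T=np.array(P[c]["camera_from_world"]);K=np.array(P[c]["K"])
    R=T[:3,:3];o=-R.T@T[:3,3];d=R.T@np.linalg.solve(K,[*uv,1]);return o+d*(z-o[2])/d[2]
E
cat > meas.py <<'E'
from vis import *
im={c:read_camera(c) for c in CAMS}
Y={c:yellow(im[c]) for c in CAMS}
CB=lambda z:[box(-.0225,.0225,-.03,.03,z,z+.115)]
old={"top":(249,155),"side":(310,253)};new={"top":(179,207),"side":(357,207)}
A=np.arange(-1.5,1.6,.5)
g=ground("top",new["top"],.06);pn,f1=fit(CB(0),{c:comp(Y[c],new[c]) for c in CAMS},[g[0],g[1],A]);
g=ground("top",old["top"],.06);po,f2=fit(CB(.006),{c:comp(Y[c],old[c]) for c in CAMS},[g[0],g[1],[-.3,0,.3]])
TB=[box(-.1,.1,-.087,.087,0,.006),box(-.1,-.095,-.087,.087,0,.026),box(.095,.1,-.087,.087,0,.016)]
TM={};IG={}
for c,ctr in (("top",(266,184)),("side",(290,251))):
    h=cv2.cvtColor(im[c],cv2.COLOR_RGB2HSV)
    m=((h[...,2]>110)|((h[...,1]>120)&(h[...,0]>95)&(h[...,0]<130)&(h[...,2]>70)))
    TM[c]=comp(m,ctr,3); IG[c]=cv2.dilate(comp(Y[c],old[c]).astype(np.uint8),np.ones((5,5)))
g=ground("top",(264,184),0);pt,f3=fit(TB,TM,[g[0],g[1],[-.2,0,.2]],IG)
for n,p,f in(("new",pn,f1),("old",po,f2),("tray",pt,f3)):print(n,np.round(p,4),round(f,3))
d=po-pt;c,s=np.cos(pt[2]),np.sin(pt[2]);print("old in tray",c*d[0]+s*d[1],-s*d[0]+c*d[1],d[2])
out=[]
for c,(u,v) in (("top",(215,195)),("side",(315,225))):
    o=cv2.resize(im[c],None,fx=S,fy=S,interpolation=cv2.INTER_CUBIC)[:,:,::-1].copy()
    for B,p,col in((CB(0),pn,(0,255,0)),(CB(.006),po,(255,0,255)),(TB,pt,(0,0,255))):
        k,_=cv2.findContours(sil(c,B,p),0,1);cv2.drawContours(o,k,-1,col,1)
    out.append(o[(v-65)*S:(v+65)*S,(u-95)*S:(u+95)*S])
import sys;cv2.imwrite(sys.argv[1],cv2.resize(np.vstack(out),None,fx=.57,fy=.57))
E
python3 meas.py pics/fit0.png
```

```text
new [ 0.4614  0.2776 -1.4317] 0.06
old [ 0.5978  0.0926 -0.4087] 0.272
tray [ 0.5464  0.0512 -0.1609] 0.037
old in tray 0.04407747042177376 0.049130246851513265 -0.24786690253595137
```

View pics/fit0.png

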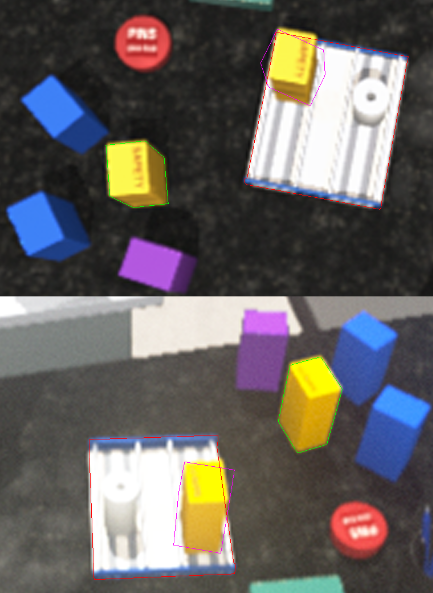

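The tray and new-carton fits look good. The older fit started at the wrong yaw, because its y axis runs along the tray's x. I'll refit that one and check that the poses can be reached.

```bash
sed -i 's/\[-.3,0,.3\]\]/[-1.9,-1.73,-1.5]]/' meas.py
cat > arm.py <<'E'
from bench import *
import numpy as np
from scipy.spatial.transform import Rotation as R
TRAY=np.array([0.5464,0.0512,-0.1609])
def quat(psi): return (R.from_euler('z',psi)*R.from_euler('x',np.pi)).as_quat()
def tray(x,y,z):
    c,s=np.cos(TRAY[2]),np.sin(TRAY[2]); return [TRAY[0]+c*x-s*y,TRAY[1]+s*x+c*y,z]
E
python3 meas.py pics/fit1.png; python3 - <<'E'
from arm import *
for k in(0,np.pi,-np.pi):
  for p,psi in((tray(.05,.05,.21),-.161),(tray(-.065,.05,.088),-.161),([.4614,.2776,.085],.14),(tray(0,.05,.088),-.161)):
    q=inverse_kinematics(p,quat(psi+k));print(None if q is None else np.round(q,2))
E
```

```text
new [ 0.4613  0.2775 -1.428 ] 0.063
old [ 0.5993  0.0929 -1.7353] 0.082
tray [ 0.5463  0.0505 -0.1603] 0.038
old in tray 0.04556251475722001 0.05035433684507106 -1.5749846404740397
[ 0.31  0.39 -0.66  1.67  0.26  1.17 -2.15]
[ 0.32  0.35 -0.71  2.02  0.3   0.87 -2.29]
[ 0.2   0.54 -0.98  1.93  0.54  0.96 -2.48]
[ 0.3   0.46 -0.66  1.88  0.35  0.92 -2.26]
[ 0.4   0.42 -0.78  1.67  0.32  1.18  0.95]
[ 0.59  0.48 -1.05  2.01  0.52  0.94  0.68]
[ 0.18  0.53 -0.96  1.94  0.53  0.96  0.67]
[ 0.48  0.54 -0.89  1.88  0.51  0.97  0.76]
[ 0.4   0.42 -0.78  1.67  0.32  1.18  0.95]
[ 0.59  0.48 -1.05  2.01  0.52  0.94  0.68]
[ 0.18  0.53 -0.96  1.94  0.53  0.96  0.67]
[ 0.48  0.54 -0.89  1.88  0.51  0.97  0.76]
```

View pics/fit1.png

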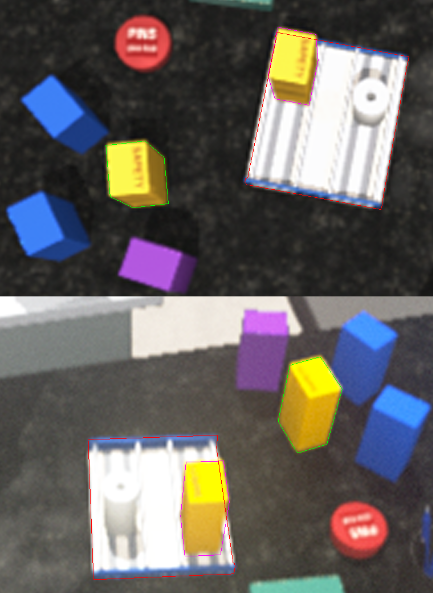

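All three fits now match the outlines, and the older carton lies at tray (0.046, 0.050). Next I'll bring the older carton forward.

```bash
cat > old.py <<'E'
from arm import *
q=quat(TRAY[2]+np.pi)
movel([.217,-.613,.28])
move_ptp(tray(.0455,.0502,.26),q)
movel(tray(.0455,.0502,.088),speed=.12); print("F",np.round(read_ft_force(),1))
move_gripper(.03,30); print("gap",read_finger_gap(),np.round(read_eef_pos(),4))
movel(tray(.0455,.0502,.091),speed=.05)
movel(tray(-.050,.050,.091),speed=.08); print("F",np.round(read_ft_force(),1))
movel(tray(-.050,.050,.0885),speed=.03); print("F",np.round(read_ft_force(),1))
for x in np.arange(-.053,-.0671,-.001):
    movel(tray(x,.05,.0885),speed=.03); f=np.array(read_ft_force())
    a=f[0]*np.cos(TRAY[2])+f[1]*np.sin(TRAY[2]); print(round(x,4),round(a,1),np.round(f,1))
    if abs(a)>5: break
print(read_time_s())
E
python3 old.py
```

```text
F [ 0.   0.9 -0.6]
gap 0.044142890428928654 [0.5998 0.0934 0.0885]
F [ 1.1 -0.1 -1.5]
F [-0.2 -0.  -2. ]
-0.053 -0.4 [-0.4 -0.  -0.4]
-0.054 -0.3 [-0.3  0.4 -0.6]
-0.055 -0.5 [-0.6 -0.6 -0.6]
-0.056 -0.1 [-0.1  0.1 -0.2]
-0.057 0.8 [ 0.8 -0.2 -0.4]
-0.058 0.2 [ 0.1 -0.3  0. ]
-0.059 -0.1 [-0.2 -0.5 -0.5]
-0.06 0.9 [ 1.   0.7 -0.4]
-0.061 0.1 [ 0.1 -0.3 -0.7]
-0.062 0.3 [0.3 0.1 0. ]
-0.063 0.7 [ 0.7 -0.2  0.3]
-0.064 1.5 [ 1.5 -0.2 -0.5]
-0.065 2.6 [ 2.6 -0.5 -2.3]
-0.066 4.7 [ 4.7 -0.4  0.3]
-0.067 3.8 [ 3.4 -2.4  2.6]
12.05
```

Contact came at tray x ≈ -0.065, as expected. I'll ease off, release, retreat and check.

```bash
sed -i 's/"top":(249,155),"side":(310,253)/"top":(241,187),"side":(303,222)/' meas.py
python3 - <<'E'
from arm import *
movel(tray(-.0655,.05,.088),speed=.03)
move_gripper(.07); pause(.2)
movel(tray(-.0655,.05,.25),speed=.2)
move_ptp([.4614,.2776,.26],quat(.1415+np.pi)); print(read_time_s())
E
python3 meas.py pics/fit2.png
```

```text
14.55
new [ 0.462   0.2761 -1.423 ] 0.393
old [ 0.49    0.1101 -1.7097] 0.106
tray [ 0.5465  0.0512 -0.1601] 0.032
old in tray -0.06523434751739672 0.04916407449760975 -1.5495890040245421
```

View pics/fit2.png

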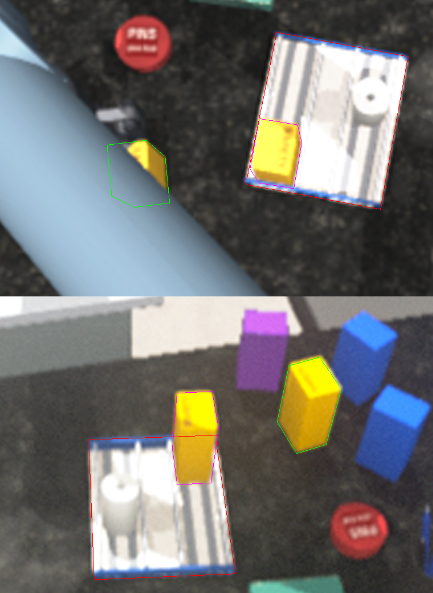

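The older carton is upright at tray x ≈ -0.065 and the new one hasn't moved. I'll grasp the new one and place it about 6 mm behind.

```bash
python3 - <<'E'
from arm import *
q=quat(TRAY[2]+np.pi)
move_gripper(.08)
movel([.4614,.2776,.083],speed=.12); print("F",np.round(read_ft_force(),1))
move_gripper(.03,30); print("gap",read_finger_gap(),np.round(read_eef_pos(),4))
movel([.4614,.2776,.235],speed=.12); print("gap",read_finger_gap())
move_ptp(tray(.002,.0497,.235),q)
movel(tray(.002,.0497,.125),speed=.12); print("F",np.round(read_ft_force(),1))
for z in (.115,.105,.098,.094,.092,.0905,.0895,.089):
    movel(tray(.002,.0497,z),speed=.04); f=read_ft_force(); print(z,np.round(f,1))
    if f[2]>8: break
print(read_finger_gap(),np.round(read_eef_pos(),4),read_time_s())
im=np.vstack([read_camera("top")[130:260,165:355],read_camera("side")[160:290,220:410]])
import cv2;cv2.imwrite("pics/placed.png",cv2.resize(im[:,:,::-1],None,fx=2.2,fy=2.2,interpolation=cv2.INTER_CUBIC))
E
```

```text
F [-0.9  0.7  0.1]
gap 0.04436099203598315 [0.4621 0.2781 0.0837]
gap 0.04376689452426501
F [-0.2 -0.3 -1.2]
0.115 [ 0.7 -0.4 -0.2]
0.105 [-0.2  0.4 -0.8]
0.098 [ 0.3 -1.3 -1.3]
0.094 [ 0.8  0.1 -1.7]
0.092 [ 0.2  0.6 -0.2]
0.0905 [-0.4  0.5 -0.8]
0.0895 [ 0.9  0.2 -0.7]
0.089 [-1.   0.3  4.4]
0.044513217594196706 [0.5567 0.1002 0.0897] 22.6417
```

View pics/placed.png

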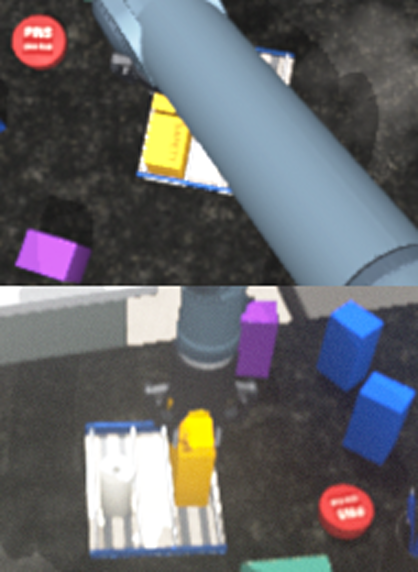

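The carton touched down exactly at floor height. Now release, retreat and compare with the predicted outlines.

```bash
python3 - <<'E'
from arm import *
move_gripper(.07); pause(.2)
movel(tray(.002,.0497,.26),speed=.2)
move_ptp([.40,-.35,.30],quat(TRAY[2]+np.pi)); print(read_time_s())
from vis import *
im={c:read_camera(c) for c in CAMS}
m={c:comp(yellow(im[c]),at) for c,at in (("top",(245,178)),("side",(305,230)))}
# both cartons as one fit in the tray frame: carton 1 fixed at -.065, search the pitch
best=[]
for d in np.arange(.056,.082,.002):
    B=[box(-.03+k*d,.03+k*d,-.0225,.0225,.006,.121) for k in(0,1)]
    p,f=fit(B,m,[*tray(-.065,.0495,0)[:2],[TRAY[2]]]); best.append((f,d,p))
best.sort(key=lambda t:t[0]); 
for b in best[:4]: print(b)
f,d,p=best[0]; B=[box(-.03+k*d,.03+k*d,-.0225,.0225,.006,.121) for k in(0,1)]
e=p[:2]-TRAY[:2];c,s=np.cos(TRAY[2]),np.sin(TRAY[2]);print("old in tray",c*e[0]+s*e[1],-s*e[0]+c*e[1])
out=[]
for c,(u,v) in(("top",(260,180)),("side",(290,235))):
    o=cv2.resize(im[c],None,fx=S,fy=S,interpolation=cv2.INTER_CUBIC)[:,:,::-1].copy()
    for b in B:
        k,_=cv2.findContours(sil(c,[b],p),0,1);cv2.drawContours(o,k,-1,(255,0,255),1)
    out.append(o[(v-55)*S:(v+55)*S,(u-60)*S:(u+60)*S])
cv2.imwrite("pics/fin.png",cv2.resize(np.hstack(out),(800,367)))
for c in CAMS:
  for n in("roll_mid","cream_mid"): print(c,n,[np.round(t["at"],1) for t in tip_of(c,n)[:1]])
E
```

```text
26.0667
(np.float64(0.07923802024770144), np.float64(0.060000000000000005), array([ 0.49455863,  0.10987008, -0.14478232]))
(np.float64(0.07927933614828947), np.float64(0.062000000000000006), array([ 0.49429922,  0.11015822, -0.14620029]))
(np.float64(0.08079834575709455), np.float64(0.064), array([ 0.49240887,  0.11041744, -0.14934684]))
(np.float64(0.08180494302752883), np.float64(0.058), array([ 0.4952465 ,  0.10990692, -0.14620051]))
old in tray -0.060571100466759925 0.04960693186660198
top roll_mid [array([280. , 175.7])]
top cream_mid [array([372.3, 200.4])]
side roll_mid [array([272.5, 248.6])]
side cream_mid [array([177.2, 253.4])]
```

View pics/fin.png

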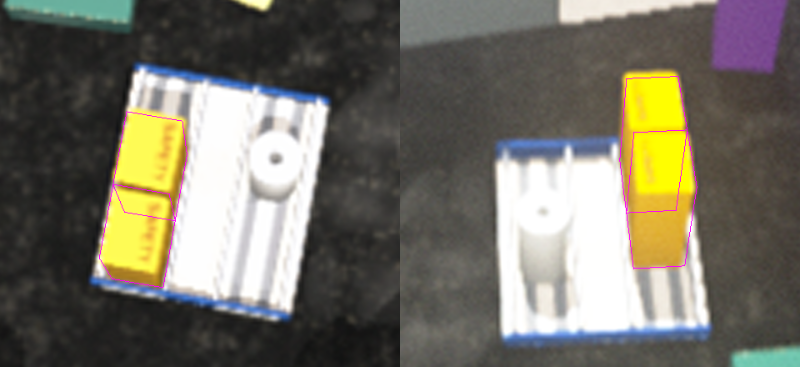

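```bash
python3 -c "
from bench import *
sign_off(); print(read_time_s())"
```

```text
the job is handed in; nothing more can be done
the job is handed in; nothing more can be done
```

Both yellow cartons now stand in the left lane and the job is handed in; the last clock reading was about 26 s, and `sign_off` gave no verdict.

- **Older carton:** I gripped it across its 45 mm side and brought it forward. It met the front stop at tray x ≈ -0.065 m. A fit on its own, made right after release, gave -0.0652 m and upright.
- **New carton:** I lifted it from the counter, turned it to the tray's angle and lowered it into the lane behind the older one. It touched the lane floor at the expected height, with about 4 N of contact force.

**Last checks:**
- **Gap:** The final top picture shows both cartons upright with a narrow visible gap, which I judge at a few mm (7 mm was commanded).
- **Disagreement:** The combined two-carton fit was loose. It put the centres 60–64 mm apart and the older carton at about -0.061 m, against the -0.065 m from contact and the single fit. Both readings are inside the limits.
- **Roll and pot:** Neither was touched. Their detections shifted only 1–3 pixels between the first and last pictures, which I put down to network noise. The pictures show the roll in its place. I viewed no late close-up of the pot.

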